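# Lock the bayonet cap on the clay extruder

## Robot

A 6-joint arm with a two-finger parallel gripper is mounted at the origin on the work surface. World frame = base frame: x ahead of the robot, y to its left, z up, the work surface at z = 0. Lengths are in m, angles in rad, forces in N, time in s.
With the tool pointing down it reaches from about 0.3 to 0.875 m from the base axis. Payload 4.2 kg.
Tool frame: the origin (TCP) lies on the centre line of the jaws, within the pads' length; the fingertips stand 22 mm ahead of it and the grasp point (between the pads) lies 3 mm ahead of it (ctrl.tcp_to_tips is the distance from the TCP to the fingertips, in m); z points along the fingers, y is the line along which they close (so a half turn about z gives the same grasp; the last joint's range is limited). The gripper opens to 85 mm and grips with 20 to 120 N. Pads are 22 mm wide; open, the fingers measure 114 mm over their backs; the gripper's body (76 mm by 85 mm) begins 54 mm behind the grasp point. The pads swing forward as they close: fully open they stand 13 mm farther back than shut.
Start: joints at [-1.243, 0.32, 1.565, -0, 1.257, -0.02], TCP at [0.196, -0.541, 0.253] pointing down, gripper open.
Joint ranges: [-3.11, 3.11], [-0.84, 2.01], [0.21, 2.61], [-1.34, 4.49], [0.05, 2.63], [-2.56, 2.56]. Speed limits (rad/s): [2.57, 2.57, 3.14, 3.14, 3.14, 3.14].

## Interface

Orientations are given as [roll, pitch, yaw] about the fixed x, y, z axes, in that order (R = Rz(yaw) Ry(pitch) Rx(roll)).
In Python, from bench import ctrl, viewer, job, spotter gives the robot as it stands. The module is installed in compiled form; this text tells all that it offers.
- The arm moves only by the tool servo_tool, never from a script. Its argument "moves" is a list of rows, each an object of numbers: "ax", "ay", "az": the turn, a rotation vector about the world's x, y, z in degrees; "tx", "ty", "tz": the shift along the world's x, y, z in cm; "claw": the closure, from -1 (fully open) to 1 (shut). A call has 1 to 5 rows; each row shifts and turns the commanded pose from where the row before left it; what a row does not reach is not made up. A row lasts 1/10 s, in which the tool goes at most 50 mm and 8.59 degrees, less where a joint would pass 70% of its speed; a pose out of reach is approached as far as the arm can. A call with a gripper value outside its range is refused whole. The fingers move at their own pace and stop on an object; "grip_force" is the grip in N (left out, the last holds). Time passes only in rows, so rows that do not move let the fingers close. It gives the time, the measured TCP pose, the force, the opening and the grip force at its end, in the units of the state.
- ctrl.observe(): the state, without advancing time (a new reading comes with each control period).
- viewer.capture(name): name is "scene" or "top" or "wrist"; returns a dict with "frame" (400x640x3 uint8, red, green, blue), "fx", "fy", "cx", "cy" (pixels), "rvec" (rotation vector, rad) and "tvec" (3), from world to camera coordinates, as OpenCV has them. Camera axes: x right, y down, z forward; pixel columns grow to the right and rows downward; lengths in m; the calibration is good to about 2 mm. The wrist camera is an equidistant fisheye: a pixel r from the principal point sees the ray r / f radians off the axis. A picture is of the moment at which its call begins. There is no depth.
- job.close_job(): hands the job in; it is judged then, once.
Trained networks look in a picture, given as the dict that the camera call returned (one of the last four; its "shot" number tells which), for a name from the list of things; names that differ only in an ending like _2 or _b are one class to them, and where a whole thing is asked for, a point or a joint stands for the part that bears it (a point fixed in the world has none). Each returns a list of dicts, best first, with "p" (0 to 1); they miss things now and then, are a little off and sometimes report something else, mostly with a low value. They report only what shows in the picture. A call takes as long as a camera call. They do not tell look-alikes from the thing itself.
- spotter.look_for(picture, thing): "at" ([column, row] in pixels, amid what is visible of it).
The state is a dict: "time": time; "qpos": joint angles; "joint_vel": joint speeds; "tau": joint torques, N m; "position": TCP position; "tool_rot": TCP orientation; "contact_force": force on the tool from outside, world axes, zero at the start; "torque": the same for the moment, N m; "opening": opening from 0.0 (shut) to 1.0 (fully open); "gripper_force": force on a finger pad.
Only numpy, scipy, OpenCV 4.12 (cv2) and the standard library are available. Lean on these libraries where they do the work, as an engineer would, in place of code of your own. Each camera call takes 0.05 s, during which the arm holds its last target. There are 200 camera calls.

## Task

Close the bench clay extruder with its bayonet cap, the aluminium plug with two lugs standing on the board: lower it into the mouth so that the lugs enter the slots of the collar, push it in against the spring, twist it clockwise (seen from above) and let it rise into its notches so that it stays locked, then let go. Feel your way in gently and never force it (keep the cap's push on the extruder below 40 N), and leave the plain plug, tiles and other things where they are.

Things in the scene. Friction and masses are not known exactly. Their poses are not given: they have to be found in the camera images.
- cap_mid (a point): centre of the loose aluminium cap (about 140 g), half-way up: 31 mm above its underside and below its top. z is up its axis, x runs along its grip bar and both lugs; a half turn about z makes no difference. On top is the grip bar, 50 mm long (x), 14 mm thick (y), 28 mm high, its centre 17 mm above this point. Below it is a round plug, 39 mm in diameter, 34 mm high, with a chamfered foot
- cap: the same cap; origin at the centre of its underside. Its two lugs stick out of the plug at +x and -x: 8 mm wide, 6 mm high, undersides 10 mm above the cap's underside, tips 29 mm from the axis
- mouth (a point): centre of the extruder's mouth, level with its flat top rim, 115 mm above the table; z up. The bore is 44 mm wide. Its steel collar (66 mm outside) has two opposite entry slots, 10.5 mm wide, open at the top. The collar is clamped at an unknown angle: the line of the slots is turned 0.2 to 1.5 rad anticlockwise (from above) from this x axis; that angle is not in the readings: feel or see it
- turn_level (a point): point on the mouth's axis, 7 mm above the rim. Height of cap_mid above the rim: 21 mm with the lugs standing on the rim; 16 mm where the cap, lugs in the slots, meets the damped spring (3 N, then 0.7 N more per mm); below 7 mm (this point) the lugs can turn clockwise under the collar; at 1 mm they hit the hard floor (spring 14 N)
- lock_level (a point): point on the mouth's axis, 11 mm above the rim: where cap_mid is once the lugs have risen into their notches (the spring still pushes up with 6 N). From slot to notch the cap turns 0.85 rad clockwise seen from above; a wall then stops it at about 0.94 rad. Let go unlocked, the cap is lifted by the spring to 16 mm
- extruder: the upright bench extruder, fixed to the table: base plate 150 x 130 mm, barrel 66 mm in diameter. Origin at the centre of the base's underside, under the mouth; its outlet nozzle points to its -x
- plain_mid (a point): a loose plug with the same body and grip bar as the cap but without lugs: does not fit this collar. Point at its centre, 31 mm above its underside. Stands on the same board, on either side of the cap. Bystander
- board: plywood ware board, 360 x 360 x 18 mm, fixed; origin at the centre of its underside. The cap, plain plug and tiles stand on its top
- tile0: loose unfired clay test tile, 42 x 68 x 8 mm, lying on the board; origin at the centre of its underside. Bystander
- tile1: loose unfired clay test tile, 42 x 68 x 8 mm, lying on the board; origin at the centre of its underside. Bystander
- tile2: loose unfired clay test tile, 42 x 68 x 8 mm, lying on the board; origin at the centre of its underside. Bystander
- tile3: loose unfired clay test tile, 42 x 68 x 8 mm, lying on the board; origin at the centre of its underside. Bystander
- jar: glass jar with tools, 76 mm in diameter, 95 mm high (tools to 160 mm); origin at the centre of its underside. Bystander
- bowl: terracotta bowl, 110 mm in diameter, 50 mm high; origin at the centre of its underside. Bystander
- brush_grip (a point): brush lying on the table; the point is on its handle. Bystander
Mind the look-alikes: they are no part of the job. Leave any pink or yellow look-alike of the extruder alone.

How it is judged:
On the way:
1. the cap is in the mouth and pushed in against the spring, lugs below the turning height (z of cap_mid in the frame of mouth below 0.0075 m and horizontal distance between cap_mid and mouth below 0.005 m), for 0.1 s.
At the end, for the whole second after the job is handed in: the cap stands upright (within 0.09 rad) in the mouth, within 4 mm of its axis, released and locked: its centre 9 to 13 mm above the rim, risen into the notches and held down there against the spring (z of cap_mid in the frame of mouth between 0.009 and 0.013 m and horizontal distance between cap_mid and mouth below 0.004 m and angle between cap_mid's own z axis and vertical below 0.09 rad); the robot touches nothing.
It fails at once if the cap is forced: it pushes on the extruder with over 40 N (contact force between cap and extruder above 40 N).
It fails at once if a bystander is moved by more than 30 mm (distance of any of plain_mid, tile0, tile1, tile2, tile3, jar, bowl, brush_grip from where it was at the start of the episode above 0.03 m).
It also fails if it takes over 72 s, if anything falls off the work surface, if the arm or the gripper's body presses on something with over 40 N, if the wrist force passes 120 N, or if a joint passes its speed limit or range.

## Working session

There is one attempt and no reset: what is moved stays moved. The work goes in short steps, Python scripts to look and compute and a tool call to move; the robot and the scene stay as the last step left them, time stands still between calls to the robot, and variables do not carry over. Pictures are saved under pics/ and viewed, at most 10 in all, crops included, and the job is handed in when it is done.

Besides the shell and the picture viewer there is one more tool, called as name(argument=value, ...), one argument or row to a line, values as JSON. servo_tool: Moves the arm, as the interface text tells. Its arguments: {"type":"object","properties":{"moves":{"type":"array"},"grip_force":{"type":"number"}},"required":["moves"]}

```bash
mkdir -p pics
cat > h.py <<'E'
import numpy as np, cv2
from bench import ctrl, viewer, job, spotter
def ray(p,uv,fish=False):
    R=cv2.Rodrigues(np.array(p["rvec"],float))[0];t=np.array(p["tvec"],float)
    x=(uv[0]-p["cx"])/p["fx"];y=(uv[1]-p["cy"])/p["fy"]
    if fish:
        r=np.hypot(x,y);s=np.sin(r)/r if r>1e-9 else 1;d=np.array([x*s,y*s,np.cos(r)])
    else: d=np.array([x,y,1.])
    return -R.T@t, R.T@d
def atz(p,uv,z,fish=False):
    o,d=ray(p,uv,fish);return o+d*(z-o[2])/d[2]
def proj(p,X,fish=False):
    R=cv2.Rodrigues(np.array(p["rvec"],float))[0];c=R@np.array(X,float)+np.array(p["tvec"],float)
    if fish:
        r=np.hypot(c[0],c[1]);th=np.arctan2(r,c[2]);k=th/r
        return np.array([p["cx"]+p["fx"]*c[0]*k,p["cy"]+p["fy"]*c[1]*k])
    return np.array([p["cx"]+p["fx"]*c[0]/c[2],p["cy"]+p["fy"]*c[1]/c[2]])
def save(n,im): cv2.imwrite("pics/"+n+".png",cv2.cvtColor(im,cv2.COLOR_RGB2BGR))
E
python3 - <<'E'
from h import *
s=ctrl.observe();print({k:np.round(v,3).tolist() for k,v in s.items()}, ctrl.tcp_to_tips)
P={}
for c in ("scene","top","wrist"):
    p=viewer.capture(c);P[c]=p;save(c+"0",p["frame"])
    z={"cap_mid":.049,"plain_mid":.049,"mouth":.115,"extruder":.06,"board":.018,"jar":.05,"tile0":.02,"bowl":.03}
    for t in z:
        for r in spotter.look_for(p,t)[:4]:
            print(c,t,round(r["p"],2),np.round(r["at"]),np.round(atz(p,r["at"],z[t],c=="wrist"),3))
E
```

```text
{'time': 0.0, 'qpos': [-1.243, 0.32, 1.566, 0.0, 1.257, -0.02], 'joint_vel': [-0.001, -0.0, -0.002, -0.001, 0.001, -0.001], 'tau': [-0.001, -41.553, -23.416, 0.0, 0.008, -0.0], 'position': [0.196, -0.54, 0.252], 'tool_rot': [-3.14, -0.0, 0.348], 'contact_force': [0.455, -0.067, 0.552], 'torque': [0.015, -0.016, -0.007], 'gripper_force': 0.0, 'opening': 0.999} 0.022
scene cap_mid 0.77 [212. 239.] [ 0.501 -0.285  0.049]
scene plain_mid 0.75 [265. 224.] [ 0.483 -0.126  0.049]
scene mouth 0.77 [424. 268.] [0.885 0.177 0.115]
scene mouth 0.7 [338. 188.] [0.461 0.112 0.115]
scene mouth 0.67 [348. 228.] [0.665 0.067 0.115]
scene extruder 0.89 [352. 228.] [0.6   0.104 0.06 ]
scene extruder 0.7 [419. 273.] [0.841 0.194 0.06 ]
scene extruder 0.62 [339. 184.] [0.353 0.156 0.06 ]
scene board 0.65 [240. 254.] [ 0.56  -0.218  0.018]
scene board 0.24 [353. 227.] [0.542 0.133 0.018]
scene jar 0.72 [359. 274.] [0.783 0.053 0.05 ]
scene jar 0.36 [210. 241.] [ 0.514 -0.292  0.05 ]
scene tile0 0.87 [281. 265.] [ 0.646 -0.123  0.02 ]
scene tile0 0.75 [202. 281.] [ 0.64  -0.337  0.02 ]
scene tile0 0.46 [2
[... 314 characters left out ...]
 0.149 0.115]
top mouth 0.62 [382. 289.] [ 0.393 -0.089  0.115]
top extruder 0.96 [258. 312.] [0.313 0.158 0.06 ]
top extruder 0.86 [296. 208.] [0.545 0.109 0.06 ]
top extruder 0.55 [267. 109.] [0.772 0.212 0.06 ]
top board 0.92 [430. 248.] [ 0.499 -0.205  0.018]
top board 0.53 [294. 211.] [0.543 0.118 0.018]
top jar 0.76 [334. 112.] [0.79  0.054 0.05 ]
top jar 0.63 [398. 250.] [ 0.48  -0.126  0.05 ]
top tile0 0.9 [493. 198.] [ 0.632 -0.343  0.02 ]
top tile0 0.83 [403. 179.] [ 0.652 -0.129  0.02 ]
top tile0 0.78 [384. 288.] [ 0.396 -0.107  0.02 ]
top tile0 0.58 [464. 305.] [ 0.381 -0.287  0.02 ]
top bowl 0.82 [188. 150.] [0.656 0.39  0.03 ]
wrist board 0.81 [183.   9.] [ 0.341 -0.316  0.018]
```

View pics/top0.png

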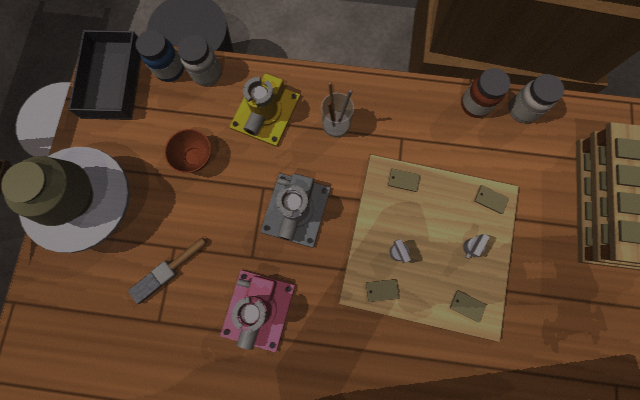

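View pics/scene0.png

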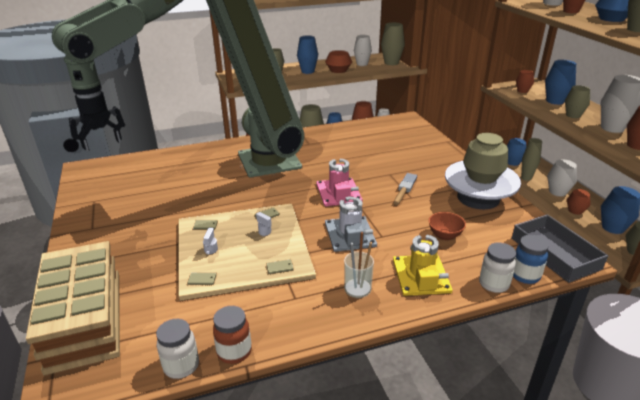

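Candidates. Extruders are grey (292,202), yellow (260,95) and pink (250,315), and only the grey one is neither pink nor yellow. Plugs are at (477,246) and (401,252), and the cap is the one with lugs. I'll confirm with one enlarged crop.

Run:
```python
from h import *
im=cv2.imread("pics/top0.png")
f=lambda u,v:cv2.resize(im[v-22:v+22,u-22:u+22],(264,264),interpolation=cv2.INTER_CUBIC)
cv2.imwrite("pics/crop0.png",np.hstack([f(477,246),f(401,252),f(292,204)]))
p=viewer.capture("top")
for uv,z in (((292,202),.115),((477,246),.08),((401,252),.08)): print(atz(p,uv,z).round(3))
```

```text
[0.546 0.114 0.115]
[ 0.508 -0.287  0.08 ]
[ 0.474 -0.128  0.08 ]
```

View pics/crop0.png

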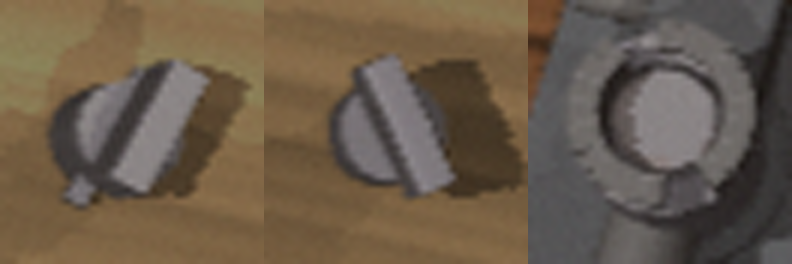

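The left plug (477,246) shows a lug at crop (80,190), so it is the cap. The middle one has no lugs. The grey collar shows slots at about crop (645,45) and (688,185). I'm moving over the cap.

servo_tool(
  moves=[
    {"tx":3,"ty":2.4,"az":-5},
    {"tx":3,"ty":2.4,"az":-5},
    {"tx":3,"ty":2.4,"az":-5},
    {"tx":3,"ty":2.4,"az":-5},
    {"tx":3,"ty":2.4,"az":-5},
  ],
)

```text
invalid input at $.moves[0]: expected keys ax, ay, az, tx, ty, tz, claw
```

servo_tool(
  moves=[
    {"tx":3,"ty":2.4,"az":-5},
    {"tx":3,"ty":2.4,"az":-5},
    {"tx":3,"ty":2.4,"az":-5},
    {"tx":3,"ty":2.4,"az":-5},
    {"tx":3,"ty":2.4,"az":-5},
  ],
)

```text
invalid input at $.moves[0]: expected keys ax, ay, az, tx, ty, tz, claw
```

servo_tool(
  moves=[
    {},
    {},
    {},
    {},
  ],
)

```text
invalid input at $.moves[0]: expected keys ax, ay, az, tx, ty, tz, claw
```

Run:
```python
from h import *
s=ctrl.observe();print(s["position"],s["tool_rot"],s["qpos"])
p=viewer.capture("wrist");print(p["fx"],p["cx"],p["cy"],proj(p,[.508,-.29,.08],True),proj(p,[.508,-.29,.018],True))
im=p["frame"];save("w1",im)
for t in("cap_mid","plain_mid"):
  for r in spotter.look_for(p,t)[:3]:print(t,r["p"],np.round(r["at"]),atz(p,r["at"],.055,True).round(4))
```

```text
[ 0.19596201 -0.54059738  0.25336479] [ 3.14144092e+00 -3.41532676e-06  3.47764406e-01] [-1.24304076e+00  3.19566264e-01  1.56448084e+00  6.78079860e-06
  1.25739392e+00 -2.00109334e-02]
309.70691628693146 317.2686592904711 204.59448913046612 [ 203.39966734 -125.63150033] [217.41717567 -99.39757806]
```

View pics/w1.png

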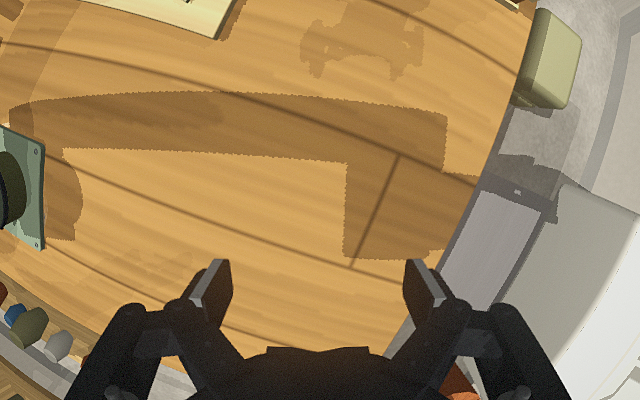

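The move was refused because every row needs all the keys. The picture only shows the table and the fingers at (210,285) and (425,285). Retrying with full rows.

servo_tool(
  moves=[
    {"ax":0,"ay":0,"az":-5,"tx":3,"ty":2.4,"tz":0,"claw":-1},
    {"ax":0,"ay":0,"az":-5,"tx":3,"ty":2.4,"tz":0,"claw":-1},
    {"ax":0,"ay":0,"az":-5,"tx":3,"ty":2.4,"tz":0,"claw":-1},
    {"ax":0,"ay":0,"az":-5,"tx":3,"ty":2.4,"tz":0,"claw":-1},
    {"ax":0,"ay":0,"az":-5,"tx":3,"ty":2.4,"tz":0,"claw":-1},
  ],
)

```text
time: 2.05
position: [0.347, -0.4196, 0.2535]
tool_rot: [3.141, -0.0, -0.092]
contact_force: [-0.2, 0.4, -0.4]
opening: 1.002
gripper_force: 0.0
```

servo_tool(
  moves=[
    {"ax":0,"ay":0,"az":-5,"tx":3,"ty":2.4,"tz":0,"claw":-1},
    {"ax":0,"ay":0,"az":-5,"tx":3,"ty":2.4,"tz":0,"claw":-1},
    {"ax":0,"ay":0,"az":-5,"tx":2,"ty":1.5,"tz":0,"claw":-1},
    {"ax":0,"ay":0,"az":-5,"tx":0,"ty":0,"tz":0,"claw":-1},
    {"ax":0,"ay":0,"az":-5,"tx":0,"ty":0,"tz":0,"claw":-1},
  ],
)

```text
time: 2.55
position: [0.4268, -0.3568, 0.2533]
tool_rot: [3.141, 0.0, -0.526]
contact_force: [0.2, -0.7, 0.3]
opening: 1.0
gripper_force: 0.0
```

servo_tool(
  moves=[
    {"ax":0,"ay":0,"az":0,"tx":0,"ty":0,"tz":0,"claw":-1},
    {"ax":0,"ay":0,"az":0,"tx":0,"ty":0,"tz":0,"claw":-1},
  ],
)

```text
time: 2.75
position: [0.4259, -0.3576, 0.2533]
tool_rot: [3.141, 0.0, -0.523]
contact_force: [-0.4, -0.1, 0.1]
opening: 1.001
gripper_force: 0.0
```

Run:
```python
from h import *
s=ctrl.observe();print(s["position"],s["tool_rot"],s["qpos"])
p=viewer.capture("wrist");c=proj(p,[.508,-.29,.08],True);print(c)
im=p["frame"];u,v=np.clip(c,[80,60],[560,340]).astype(int)
print(u-80,v-60);save("w2",cv2.resize(im[v-60:v+60,u-80:u+80],(800,600),interpolation=cv2.INTER_CUBIC))
for t in("cap_mid","plain_mid"):
  for r in spotter.look_for(p,t)[:3]:print(t,r["p"],np.round(r["at"]),atz(p,r["at"],.055,True).round(4))
```

```text
[ 0.42593278 -0.35761256  0.25333629] [ 3.14147652e+00  2.87326193e-05 -5.23148080e-01] [-7.19040001e-01  2.89965975e-01  1.60770550e+00 -1.26189504e-04
  1.24392676e+00  1.37494492e+00]
[216.34509877 153.8063122 ]
136 93
cap_mid 0.96 [230. 143.] [ 0.5112 -0.3     0.055 ]
plain_mid 0.57 [144. 234.] [ 0.481  -0.1392  0.055 ]
```

View pics/w2.png

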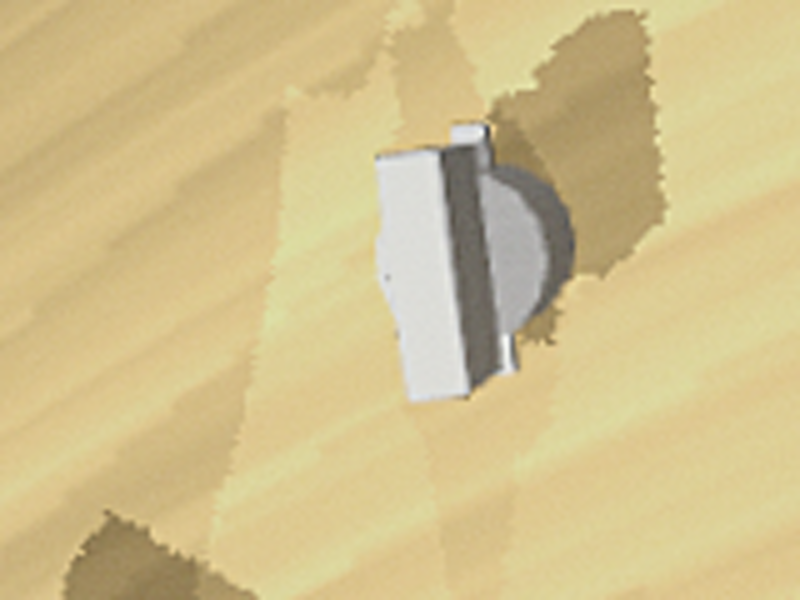

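The cap, with lugs at crop (470,133) and (512,355). The bar's top face has corners (377,156), (441,150), (470,393) and (411,402).

Run:
```python
from h import *
p=viewer.capture("wrist")
C=[atz(p,(136+(u-2)/5,93+(v-2)/5),.080,True) for u,v in ((377,156),(441,150),(470,393),(411,402))]
a,b,c,d=C;m=sum(C)/4;e=(a+b-c-d)/2
print(np.round(C,4),m.round(4),"len",np.linalg.norm(e),"wid",np.linalg.norm(a-b),np.linalg.norm(c-d),"ang",np.arctan2(e[1],e[0]))
```

```text
[[ 0.5359 -0.3018  0.08  ]
 [ 0.5297 -0.3136  0.08  ]
 [ 0.4861 -0.2923  0.08  ]
 [ 0.491  -0.2806  0.08  ]] [ 0.5107 -0.2971  0.08  ] len 0.04908142437327518 wid 0.013337656961631332 0.01270507564261043 ang -0.4476474384578076
```

servo_tool(
  moves=[
    {"ax":0,"ay":0,"az":4.3,"tx":3,"ty":2,"tz":0,"claw":-1},
    {"ax":0,"ay":0,"az":0,"tx":3,"ty":2,"tz":-2,"claw":-1},
    {"ax":0,"ay":0,"az":0,"tx":2.5,"ty":2,"tz":-3,"claw":-0.3},
    {"ax":0,"ay":0,"az":0,"tx":0,"ty":0,"tz":-3,"claw":-0.3},
    {"ax":0,"ay":0,"az":0,"tx":0,"ty":0,"tz":-2,"claw":-0.3},
  ],
)

```text
time: 3.45
position: [0.5109, -0.2964, 0.1511]
tool_rot: [-3.141, 0.003, -0.448]
contact_force: [-1.0, -0.2, 0.0]
opening: 0.651
gripper_force: 0.0
```

servo_tool(
  moves=[
    {"ax":0,"ay":0,"az":0,"tx":0,"ty":0,"tz":0,"claw":-0.3},
    {"ax":0,"ay":0,"az":0,"tx":0,"ty":0,"tz":0,"claw":-0.3},
  ],
)

```text
time: 3.65
position: [0.5112, -0.2979, 0.1537]
tool_rot: [3.141, -0.0, -0.45]
contact_force: [0.3, -0.7, 0.8]
opening: 0.652
gripper_force: 0.0
```

Run:
```python
from h import *
s=ctrl.observe();print(s["position"],s["tool_rot"],s["opening"])
p=viewer.capture("wrist")
save("w3",p["frame"])
M=np.array([.5107,-.2971]);a=-.4476;e=np.array([np.cos(a),np.sin(a)]);n=np.array([-e[1],e[0]])
for i in(1,-1):
  for j in(1,-1):print(proj(p,[*(M+i*.025*e+j*.007*n),.08],True).round())
```

```text
[ 0.51115847 -0.29793895  0.15373251] [ 3.14145427e+00 -2.91892834e-04 -4.49874706e-01] 0.6515298565035113
[306. 193.]
[327. 193.]
[307. 261.]
[326. 261.]
```

View pics/w3.png

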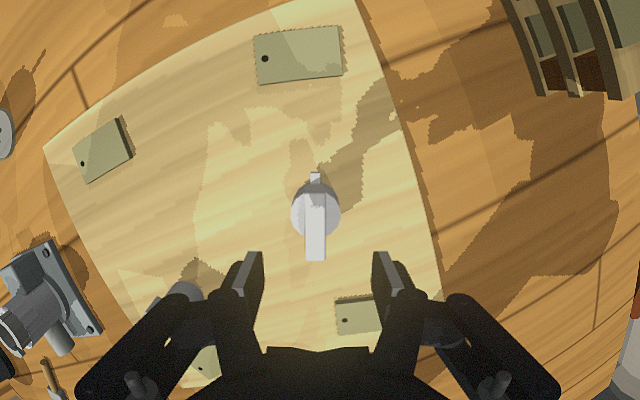

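The bar shows at columns 305-326, rows 193-261, as predicted, and sits centred between the fingers at (262) and (374). Descending and gripping.

servo_tool(
  moves=[
    {"ax":0,"ay":0,"az":0,"tx":0,"ty":0,"tz":-3,"claw":-0.3},
    {"ax":0,"ay":0,"az":0,"tx":0,"ty":0,"tz":-2.5,"claw":-0.3},
    {"ax":0,"ay":0,"az":0,"tx":0,"ty":0,"tz":-1.5,"claw":-0.3},
    {"ax":0,"ay":0,"az":0,"tx":0,"ty":0,"tz":-0.5,"claw":-0.3},
    {"ax":0,"ay":0,"az":0,"tx":0,"ty":0,"tz":0,"claw":-0.3},
  ],
)

```text
time: 4.2
position: [0.5114, -0.2981, 0.0792]
tool_rot: [3.141, -0.001, -0.45]
contact_force: [-0.2, -1.0, 0.2]
opening: 0.646
gripper_force: 0.0
```

servo_tool(
  moves=[
    {"ax":0,"ay":0,"az":0,"tx":0,"ty":0,"tz":0,"claw":1},
    {"ax":0,"ay":0,"az":0,"tx":0,"ty":0,"tz":0,"claw":1},
    {"ax":0,"ay":0,"az":0,"tx":0,"ty":0,"tz":0,"claw":1},
    {"ax":0,"ay":0,"az":0,"tx":0,"ty":0,"tz":0,"claw":1},
    {"ax":0,"ay":0,"az":0,"tx":0,"ty":0,"tz":0,"claw":1},
  ],
  grip_force=60,
)

```text
time: 4.7
position: [0.5116, -0.2979, 0.0793]
tool_rot: [3.141, -0.002, -0.45]
contact_force: [0.8, 0.8, 5.6]
opening: 0.151
gripper_force: 59.7
```

servo_tool(
  moves=[
    {"ax":0,"ay":0,"az":0,"tx":0,"ty":0,"tz":0,"claw":1},
    {"ax":0,"ay":0,"az":0,"tx":0,"ty":0,"tz":0,"claw":1},
  ],
)

```text
time: 4.9
position: [0.5116, -0.2979, 0.0794]
tool_rot: [3.141, -0.002, -0.45]
contact_force: [-0.1, 1.0, 5.3]
opening: 0.15
gripper_force: 59.8
```

servo_tool(
  moves=[
    {"ax":0,"ay":0,"az":0,"tx":0,"ty":0,"tz":1,"claw":1},
    {"ax":0,"ay":0,"az":0,"tx":0,"ty":0,"tz":3,"claw":1},
    {"ax":0,"ay":0,"az":0,"tx":0,"ty":0,"tz":4,"claw":1},
    {"ax":0,"ay":0,"az":0,"tx":0,"ty":0,"tz":4,"claw":1},
    {"ax":0,"ay":0,"az":0,"tx":0,"ty":2,"tz":4,"claw":1},
  ],
)

```text
time: 5.4
position: [0.5106, -0.2788, 0.2398]
tool_rot: [3.141, -0.0, -0.452]
contact_force: [0.7, 0.3, -1.4]
opening: 0.148
gripper_force: 58.9
```

servo_tool(
  moves=[
    {"ax":0,"ay":0,"az":0,"tx":-0.4,"ty":3.5,"tz":0,"claw":1},
    {"ax":0,"ay":0,"az":0,"tx":-0.4,"ty":4,"tz":0,"claw":1},
    {"ax":0,"ay":0,"az":0,"tx":-0.4,"ty":4,"tz":0,"claw":1},
    {"ax":0,"ay":0,"az":0,"tx":-0.4,"ty":4,"tz":0,"claw":1},
    {"ax":0,"ay":0,"az":0,"tx":-0.4,"ty":4,"tz":0,"claw":1},
  ],
)

```text
time: 5.9
position: [0.4901, -0.081, 0.2384]
tool_rot: [3.141, 0.001, -0.45]
contact_force: [1.2, 0.2, -0.6]
opening: 0.151
gripper_force: 58.9
```

servo_tool(
  moves=[
    {"ax":0,"ay":0,"az":0,"tx":-0.4,"ty":4,"tz":0,"claw":1},
    {"ax":0,"ay":0,"az":0,"tx":-0.4,"ty":4,"tz":0,"claw":1},
    {"ax":0,"ay":0,"az":0,"tx":-0.4,"ty":4,"tz":0,"claw":1},
    {"ax":0,"ay":0,"az":0,"tx":-0.4,"ty":4,"tz":0,"claw":1},
    {"ax":0,"ay":0,"az":0,"tx":-0.2,"ty":4,"tz":0,"claw":1},
  ],
)

```text
time: 6.4
position: [0.4719, 0.1189, 0.2385]
tool_rot: [3.141, 0.001, -0.45]
contact_force: [1.0, 0.2, -1.3]
opening: 0.147
gripper_force: 58.9
```

servo_tool(
  moves=[
    {"ax":0,"ay":0,"az":0,"tx":0,"ty":3,"tz":0,"claw":1},
    {"ax":0,"ay":0,"az":0,"tx":0,"ty":0,"tz":0,"claw":1},
    {"ax":0,"ay":0,"az":0,"tx":0,"ty":0,"tz":0,"claw":1},
  ],
)

```text
time: 6.7
position: [0.4725, 0.1475, 0.2382]
tool_rot: [3.14, 0.0, -0.448]
contact_force: [-0.5, 0.7, -1.7]
opening: 0.151
gripper_force: 59.0
```

Run:
```python
from h import *
s=ctrl.observe();print(s["position"],s["tool_rot"],s["qpos"].round(2),s["contact_force"])
p=viewer.capture("wrist");c=proj(p,[.546,.114,.115],True);print(c, ray(p,(320,200),True))
im=p["frame"];u,v=np.clip(c,[80,60],[560,340]).astype(int)
print(u-80,v-60);save("w4",cv2.resize(im[v-60:v+60,u-80:u+80],(800,600),interpolation=cv2.INTER_CUBIC))
```

```text
[0.47250756 0.14754778 0.23821001] [ 3.14036929e+00  3.90116533e-04 -4.48152493e-01] [ 0.28  0.21  1.76 -0.    1.17  2.3 ] [-0.5000778   0.71303866 -1.72776745]
[314.93269697 105.72334789] (array([0.542996 , 0.1140398, 0.3585547]), array([-0.26528093,  0.11525133, -0.95725815]))
234 45
```

View pics/w4.png

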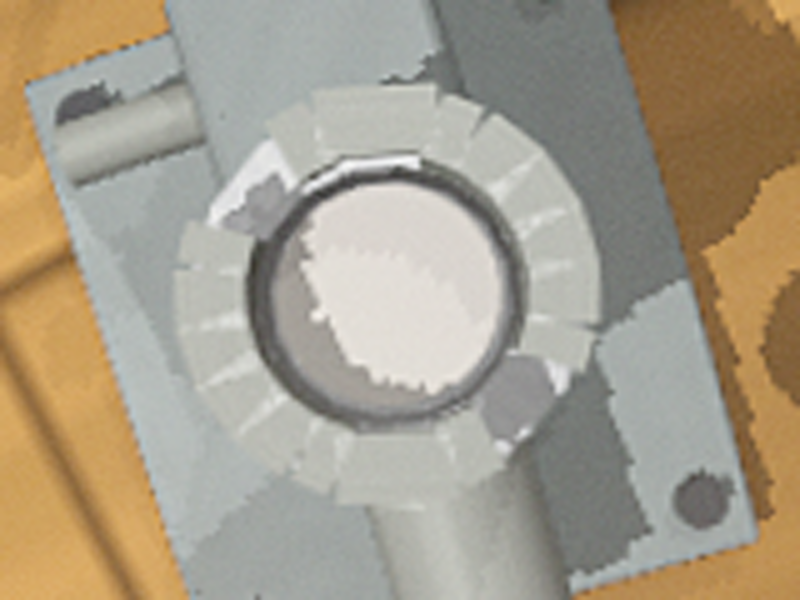

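The grey collar from directly above: centre about crop (387,295), slots at upper left (255,195) and lower right (525,395). They lie on one line through the centre at about 37° in the image.

Run:
```python
from h import *
p=viewer.capture("wrist");g=lambda u,v:atz(p,(234+(u-2)/5,45+(v-2)/5),.115,True)
o=[g(175,297),g(600,297),g(388,85),g(388,510)];b=[g(247,293),g(525,293),g(386,157),g(386,430)]
for q in(o,b):print(np.mean(q,0).round(4),np.linalg.norm(q[0]-q[1]).round(4),np.linalg.norm(q[2]-q[3]).round(4))
for a,c in(((236,179),(550,412)),((276,212),(501,380))):
  e=g(*a)-g(*c);print("slot ang",np.arctan2(e[1],e[0]),((g(*a)+g(*c))/2).round(4))
e=g(75,200)*0
a,c=g(28,85),g(190,600);e=a-c;print("base edge (x?)",np.arctan2(e[1],e[0]))
s=ctrl.observe();print(s["position"],s["tool_rot"])
```

```text
[0.5488 0.1152 0.115 ] 0.0661 0.0673
[0.5493 0.1153 0.115 ] 0.0431 0.0431
slot ang 0.4720296095973068 [0.5487 0.1142 0.115 ]
slot ang 0.4686020695212715 [0.5488 0.115  0.115 ]
base edge (x?) -0.1647702771119634
[0.47275262 0.14654942 0.23826816] [ 3.14064700e+00  2.06447565e-04 -4.50469954e-01]
```

servo_tool(
  moves=[
    {"ax":0,"ay":0,"az":7.5,"tx":1.6,"ty":-0.6,"tz":0,"claw":1},
    {"ax":0,"ay":0,"az":7.5,"tx":1.6,"ty":-0.6,"tz":0,"claw":1},
    {"ax":0,"ay":0,"az":7.5,"tx":1.6,"ty":-0.6,"tz":0,"claw":1},
    {"ax":0,"ay":0,"az":7.5,"tx":1.6,"ty":-0.6,"tz":0,"claw":1},
    {"ax":0,"ay":0,"az":7.5,"tx":1.3,"ty":-0.7,"tz":0,"claw":1},
  ],
)

```text
time: 7.3
position: [0.5507, 0.1146, 0.2383]
tool_rot: [3.141, 0.0, 0.208]
contact_force: [-0.2, -0.0, -2.1]
opening: 0.147
gripper_force: 59.0
```

servo_tool(
  moves=[
    {"ax":0,"ay":0,"az":7.5,"tx":0,"ty":0,"tz":0,"claw":1},
    {"ax":0,"ay":0,"az":7.5,"tx":0,"ty":0,"tz":0,"claw":1},
    {"ax":0,"ay":0,"az":0.2,"tx":0,"ty":0,"tz":-2,"claw":1},
    {"ax":0,"ay":0,"az":0,"tx":0,"ty":0,"tz":-2.5,"claw":1},
    {"ax":0,"ay":0,"az":0,"tx":0,"ty":0,"tz":0,"claw":1},
  ],
)

```text
time: 7.8
position: [0.5478, 0.1145, 0.1903]
tool_rot: [-3.14, 0.007, 0.468]
contact_force: [-0.5, -1.0, -1.0]
opening: 0.145
gripper_force: 59.0
```

servo_tool(
  moves=[
    {"ax":0,"ay":0,"az":0,"tx":0,"ty":0,"tz":0,"claw":1},
    {"ax":0,"ay":0,"az":0,"tx":0,"ty":0,"tz":0,"claw":1},
  ],
)

```text
time: 8.0
position: [0.5508, 0.116, 0.1947]
tool_rot: [3.141, -0.002, 0.469]
contact_force: [0.2, 0.0, -0.4]
opening: 0.15
gripper_force: 59.0
```

Run:
```python
from h import *
s=ctrl.observe();print(s["position"].round(4),s["tool_rot"].round(3),s["qpos"].round(2),s["contact_force"],s["torque"])
p=viewer.capture("wrist")
print(proj(p,[.549,.1152,.115],True));save("w5",p["frame"][130:330,200:440].repeat(3,0).repeat(3,1))
```

```text
[0.5508 0.116  0.1947] [ 3.141e+00 -2.000e-03  4.690e-01] [ 0.19  0.34  1.68 -0.    1.11  1.29] [ 0.22032936  0.01747177 -0.43241383] [0.00813353 0.01419921 0.01317396]
[316.33415678 227.01609925]
```

View pics/w5.png

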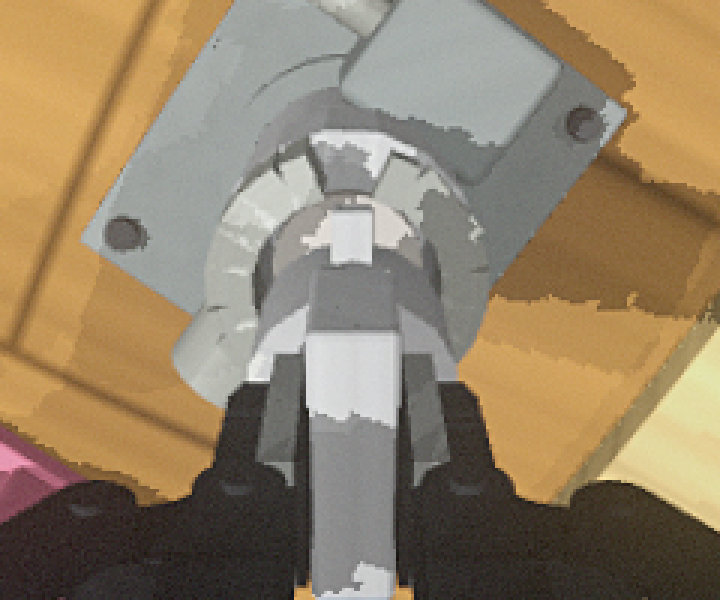

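The lug at (352,235) lines up with the far slot, inner edges (318,190) and (378,190). Lowering gently.

servo_tool(
  moves=[
    {"ax":0,"ay":0,"az":0,"tx":0,"ty":0,"tz":-1.0,"claw":1},
    {"ax":0,"ay":0,"az":0,"tx":0,"ty":0,"tz":-0.5,"claw":1},
    {"ax":0,"ay":0,"az":0,"tx":0,"ty":0,"tz":-0.3,"claw":1},
    {"ax":0,"ay":0,"az":0,"tx":0,"ty":0,"tz":-0.2,"claw":1},
    {"ax":0,"ay":0,"az":0,"tx":0,"ty":0,"tz":-0.2,"claw":1},
  ],
)

```text
time: 8.55
position: [0.55, 0.1165, 0.1711]
tool_rot: [3.141, 0.0, 0.47]
contact_force: [-1.5, 0.3, -1.4]
opening: 0.156
gripper_force: 59.0
```

servo_tool(
  moves=[
    {"ax":0,"ay":0,"az":0,"tx":0,"ty":0,"tz":-0.2,"claw":1},
    {"ax":0,"ay":0,"az":0,"tx":0,"ty":0,"tz":-0.2,"claw":1},
    {"ax":0,"ay":0,"az":0,"tx":0,"ty":0,"tz":-0.2,"claw":1},
    {"ax":0,"ay":0,"az":0,"tx":0,"ty":0,"tz":0,"claw":1},
    {"ax":0,"ay":0,"az":0,"tx":0,"ty":0,"tz":0,"claw":1},
  ],
)

```text
time: 9.05
position: [0.55, 0.1164, 0.1654]
tool_rot: [3.141, -0.0, 0.47]
contact_force: [0.8, 0.4, -0.7]
opening: 0.151
gripper_force: 59.0
```

servo_tool(
  moves=[
    {"ax":0,"ay":0,"az":0,"tx":0,"ty":0,"tz":-0.1,"claw":1},
    {"ax":0,"ay":0,"az":0,"tx":0,"ty":0,"tz":-0.1,"claw":1},
    {"ax":0,"ay":0,"az":0,"tx":0,"ty":0,"tz":-0.1,"claw":1},
    {"ax":0,"ay":0,"az":0,"tx":0,"ty":0,"tz":0,"claw":1},
  ],
)

```text
time: 9.45
position: [0.5499, 0.1164, 0.1621]
tool_rot: [-3.142, 0.0, 0.47]
contact_force: [-0.3, -0.2, -2.3]
opening: 0.149
gripper_force: 59.0
```

servo_tool(
  moves=[
    {"ax":0,"ay":0,"az":0,"tx":0,"ty":0,"tz":-0.1,"claw":1},
    {"ax":0,"ay":0,"az":0,"tx":0,"ty":0,"tz":-0.1,"claw":1},
    {"ax":0,"ay":0,"az":0,"tx":0,"ty":0,"tz":0,"claw":1},
  ],
)

```text
time: 9.75
position: [0.5501, 0.1165, 0.1607]
tool_rot: [3.141, -0.0, 0.47]
contact_force: [-0.8, -0.2, 2.5]
opening: 0.147
gripper_force: 59.5
```

The lugs are in the slots, and the spring is met at the expected height with no side force. Pushing in.

servo_tool(
  moves=[
    {"ax":0,"ay":0,"az":0,"tx":0,"ty":0,"tz":-0.15,"claw":1},
    {"ax":0,"ay":0,"az":0,"tx":0,"ty":0,"tz":-0.15,"claw":1},
    {"ax":0,"ay":0,"az":0,"tx":0,"ty":0,"tz":-0.15,"claw":1},
    {"ax":0,"ay":0,"az":0,"tx":0,"ty":0,"tz":-0.15,"claw":1},
    {"ax":0,"ay":0,"az":0,"tx":0,"ty":0,"tz":0,"claw":1},
  ],
)

```text
time: 10.25
position: [0.5501, 0.1165, 0.1547]
tool_rot: [3.141, -0.001, 0.47]
contact_force: [-0.6, 0.9, 5.9]
opening: 0.148
gripper_force: 60.1
```

servo_tool(
  moves=[
    {"ax":0,"ay":0,"az":0,"tx":0,"ty":0,"tz":-0.15,"claw":1},
    {"ax":0,"ay":0,"az":0,"tx":0,"ty":0,"tz":-0.15,"claw":1},
    {"ax":0,"ay":0,"az":0,"tx":0,"ty":0,"tz":-0.15,"claw":1},
    {"ax":0,"ay":0,"az":0,"tx":0,"ty":0,"tz":0,"claw":1},
    {"ax":0,"ay":0,"az":0,"tx":0,"ty":0,"tz":0,"claw":1},
  ],
)

```text
time: 10.75
position: [0.5502, 0.1165, 0.1508]
tool_rot: [3.141, -0.001, 0.47]
contact_force: [-2.2, 0.2, 8.1]
opening: 0.15
gripper_force: 60.5
```

servo_tool(
  moves=[
    {"ax":0,"ay":0,"az":0,"tx":0,"ty":0,"tz":-0.1,"claw":1},
    {"ax":0,"ay":0,"az":0,"tx":0,"ty":0,"tz":-0.1,"claw":1},
    {"ax":0,"ay":0,"az":0,"tx":0,"ty":0,"tz":0,"claw":1},
    {"ax":0,"ay":0,"az":0,"tx":0,"ty":0,"tz":0,"claw":1},
  ],
)

```text
time: 11.15
position: [0.5502, 0.1165, 0.149]
tool_rot: [3.141, -0.001, 0.47]
contact_force: [-2.7, 0.1, 10.3]
opening: 0.151
gripper_force: 60.6
```

servo_tool(
  moves=[
    {"ax":0,"ay":0,"az":-2.5,"tx":0,"ty":0,"tz":0,"claw":1},
    {"ax":0,"ay":0,"az":-2.5,"tx":0,"ty":0,"tz":0,"claw":1},
    {"ax":0,"ay":0,"az":-2.5,"tx":0,"ty":0,"tz":0,"claw":1},
    {"ax":0,"ay":0,"az":0,"tx":0,"ty":0,"tz":0,"claw":1},
  ],
)

```text
time: 11.55
position: [0.5511, 0.1165, 0.1494]
tool_rot: [3.141, -0.003, 0.338]
contact_force: [-0.4, -1.3, 9.2]
opening: 0.149
gripper_force: 60.6
```

```bash
python3 -c "
from h import *
s=ctrl.observe();print(s['position'],s['tool_rot'],s['contact_force'],s['torque'])"
```

```text
[0.55108973 0.11647006 0.14936597] [ 3.14062619 -0.00337646  0.3384725 ] [-0.38991778 -1.29718755  9.22585381] [-0.18216468  0.22845509 -0.06374733]
```

servo_tool(
  moves=[
    {"ax":0,"ay":0,"az":-4,"tx":0,"ty":0,"tz":0,"claw":1},
    {"ax":0,"ay":0,"az":-4,"tx":0,"ty":0,"tz":0,"claw":1},
    {"ax":0,"ay":0,"az":-4,"tx":0,"ty":0,"tz":0,"claw":1},
    {"ax":0,"ay":0,"az":-4,"tx":0,"ty":0,"tz":0,"claw":1},
    {"ax":0,"ay":0,"az":-4,"tx":0,"ty":0,"tz":0,"claw":1},
  ],
)

```text
time: 12.05
position: [0.5516, 0.1163, 0.1495]
tool_rot: [3.141, -0.005, -0.012]
contact_force: [0.1, -1.0, 9.3]
opening: 0.148
gripper_force: 60.6
```

servo_tool(
  moves=[
    {"ax":0,"ay":0,"az":-4,"tx":0,"ty":0,"tz":0,"claw":1},
    {"ax":0,"ay":0,"az":-4,"tx":0,"ty":0,"tz":0,"claw":1},
    {"ax":0,"ay":0,"az":-4,"tx":0,"ty":0,"tz":0,"claw":1},
    {"ax":0,"ay":0,"az":-4,"tx":0,"ty":0,"tz":0,"claw":1},
    {"ax":0,"ay":0,"az":0,"tx":0,"ty":0,"tz":0,"claw":1},
  ],
)

```text
time: 12.55
position: [0.5516, 0.1163, 0.1495]
tool_rot: [-3.14, -0.004, -0.29]
contact_force: [-0.2, -1.4, 9.2]
opening: 0.155
gripper_force: 60.6
```

servo_tool(
  moves=[
    {"ax":0,"ay":0,"az":-2.5,"tx":0,"ty":0,"tz":0,"claw":1},
    {"ax":0,"ay":0,"az":-2.5,"tx":0,"ty":0,"tz":0,"claw":1},
    {"ax":0,"ay":0,"az":0,"tx":0,"ty":0,"tz":0,"claw":1},
  ],
)

```text
time: 12.85
position: [0.5516, 0.1163, 0.1495]
tool_rot: [-3.14, -0.004, -0.377]
contact_force: [0.4, -1.1, 8.9]
opening: 0.15
gripper_force: 60.6
```

```bash
python3 -c "
from h import *
s=ctrl.observe();print(s['position'],s['tool_rot'],s['contact_force'],s['torque'])"
```

```text
[0.55157414 0.11625611 0.14947054] [-3.14008123 -0.00428679 -0.37693028] [ 0.43705756 -1.12099574  8.86035294] [-0.29521492  0.08778251  0.02046221]
```

servo_tool(
  moves=[
    {"ax":0,"ay":0,"az":-1.5,"tx":0,"ty":0,"tz":0,"claw":1},
    {"ax":0,"ay":0,"az":-1,"tx":0,"ty":0,"tz":0,"claw":1},
    {"ax":0,"ay":0,"az":0,"tx":0,"ty":0,"tz":0,"claw":1},
  ],
)

```text
time: 13.15
position: [0.5516, 0.1162, 0.1495]
tool_rot: [-3.14, -0.004, -0.42]
contact_force: [0.2, -1.3, 9.2]
opening: 0.155
gripper_force: 60.6
```

```bash
python3 -c "
from h import *
s=ctrl.observe();print(s['position'],s['tool_rot'],s['contact_force'],s['torque'])"
```

```text
[0.55155122 0.11623186 0.1494825 ] [-3.13994876 -0.00421958 -0.42003988] [ 0.22960298 -1.25616991  9.21864217] [-0.27346601  0.10485218  0.01268309]
```

servo_tool(
  moves=[
    {"ax":0,"ay":0,"az":-1.5,"tx":0,"ty":0,"tz":0,"claw":1},
    {"ax":0,"ay":0,"az":-1,"tx":0,"ty":0,"tz":0,"claw":1},
    {"ax":0,"ay":0,"az":0,"tx":0,"ty":0,"tz":0,"claw":1},
  ],
)

```text
time: 13.45
position: [0.5515, 0.1162, 0.1495]
tool_rot: [-3.14, -0.004, -0.464]
contact_force: [0.6, -1.6, 9.6]
opening: 0.152
gripper_force: 60.6
```

```bash
python3 -c "
from h import *
s=ctrl.observe();print(s['position'],s['tool_rot'],s['contact_force'],s['torque'])"
```

```text
[0.55151157 0.11618281 0.1494777 ] [-3.1398978  -0.00406876 -0.46356946] [ 0.56890419 -1.59757628  9.55409291] [-0.2413384   0.11932351 -0.00304945]
```

servo_tool(
  moves=[
    {"ax":0,"ay":0,"az":-1,"tx":0,"ty":0,"tz":0,"claw":1},
    {"ax":0,"ay":0,"az":-1,"tx":0,"ty":0,"tz":0,"claw":1},
    {"ax":0,"ay":0,"az":0,"tx":0,"ty":0,"tz":0,"claw":1},
  ],
)

```text
time: 13.75
position: [0.5512, 0.1158, 0.1494]
tool_rot: [-3.141, -0.004, -0.498]
contact_force: [-1.5, -2.8, 9.3]
opening: 0.151
gripper_force: 60.7
```

```bash
python3 -c "
from h import *
s=ctrl.observe();print(s['position'],s['tool_rot'],s['contact_force'],s['torque'])"
```

```text
[0.55115579 0.11577208 0.14941501] [-3.14101316 -0.00366393 -0.4980652 ] [-1.45836402 -2.84499668  9.30187672] [-0.51578582  0.28129972  0.08188013]
```

The wall is felt at yaw ≈ -0.49, so the notch is near -0.40. Backing off and letting it rise.

servo_tool(
  moves=[
    {"ax":0,"ay":0,"az":2.5,"tx":0,"ty":0,"tz":0,"claw":1},
    {"ax":0,"ay":0,"az":2.8,"tx":0,"ty":0,"tz":0,"claw":1},
    {"ax":0,"ay":0,"az":0,"tx":0,"ty":0,"tz":0.2,"claw":1},
    {"ax":0,"ay":0,"az":0,"tx":0,"ty":0,"tz":0.2,"claw":1},
    {"ax":0,"ay":0,"az":0,"tx":0,"ty":0,"tz":0,"claw":1},
  ],
)

```text
time: 14.25
position: [0.5513, 0.1165, 0.1532]
tool_rot: [-3.14, -0.003, -0.406]
contact_force: [-0.0, -0.4, 7.1]
opening: 0.151
gripper_force: 60.1
```

servo_tool(
  moves=[
    {"ax":0,"ay":0,"az":0,"tx":0,"ty":0,"tz":0.1,"claw":1},
    {"ax":0,"ay":0,"az":0,"tx":0,"ty":0,"tz":0.1,"claw":1},
    {"ax":0,"ay":0,"az":0,"tx":0,"ty":0,"tz":0,"claw":1},
  ],
)

```text
time: 14.55
position: [0.5513, 0.1165, 0.1548]
tool_rot: [-3.14, -0.003, -0.406]
contact_force: [-0.3, -0.8, 5.8]
opening: 0.146
gripper_force: 60.0
```

servo_tool(
  moves=[
    {"ax":0,"ay":0,"az":0,"tx":0,"ty":0,"tz":0.1,"claw":1},
    {"ax":0,"ay":0,"az":0,"tx":0,"ty":0,"tz":0,"claw":1},
  ],
)

```text
time: 14.75
position: [0.5512, 0.1165, 0.1557]
tool_rot: [-3.14, -0.003, -0.406]
contact_force: [1.5, -0.2, 5.4]
opening: 0.15
gripper_force: 59.9
```

servo_tool(
  moves=[
    {"ax":0,"ay":0,"az":0,"tx":0,"ty":0,"tz":0.1,"claw":1},
    {"ax":0,"ay":0,"az":0,"tx":0,"ty":0,"tz":0,"claw":1},
  ],
)

```text
time: 14.95
position: [0.5512, 0.1165, 0.1562]
tool_rot: [-3.14, -0.003, -0.406]
contact_force: [2.6, 0.8, 3.2]
opening: 0.151
gripper_force: 59.7
```

servo_tool(
  moves=[
    {"ax":0,"ay":0,"az":0,"tx":0,"ty":0,"tz":0.1,"claw":1},
    {"ax":0,"ay":0,"az":0,"tx":0,"ty":0,"tz":0,"claw":1},
  ],
)

```text
time: 15.15
position: [0.5511, 0.1164, 0.1564]
tool_rot: [-3.141, -0.002, -0.406]
contact_force: [5.8, -0.6, -1.5]
opening: 0.147
gripper_force: 59.0
```

The cap is blocked at 11 mm with the pull reversed, so it is locked. Releasing.

servo_tool(
  moves=[
    {"ax":0,"ay":0,"az":0,"tx":0,"ty":0,"tz":-0.1,"claw":1},
    {"ax":0,"ay":0,"az":0,"tx":0,"ty":0,"tz":0,"claw":0.4},
    {"ax":0,"ay":0,"az":0,"tx":0,"ty":0,"tz":0,"claw":0.2},
    {"ax":0,"ay":0,"az":0,"tx":0,"ty":0,"tz":0,"claw":0},
    {"ax":0,"ay":0,"az":0,"tx":0,"ty":0,"tz":0,"claw":0},
  ],
)

```text
time: 15.65
position: [0.5493, 0.1164, 0.1554]
tool_rot: [3.141, 0.001, -0.406]
contact_force: [0.5, -0.1, 0.8]
opening: 0.502
gripper_force: 0.0
```

servo_tool(
  moves=[
    {"ax":0,"ay":0,"az":0,"tx":0,"ty":0,"tz":1,"claw":0},
    {"ax":0,"ay":0,"az":0,"tx":0,"ty":0,"tz":3,"claw":0},
    {"ax":0,"ay":0,"az":0,"tx":0,"ty":0,"tz":4,"claw":0},
    {"ax":0,"ay":0,"az":0,"tx":-3,"ty":1.5,"tz":3,"claw":0},
    {"ax":0,"ay":0,"az":0,"tx":-3,"ty":1.5,"tz":0,"claw":0},
  ],
)

```text
time: 16.15
position: [0.4919, 0.1471, 0.2711]
tool_rot: [-3.135, -0.008, -0.408]
contact_force: [-0.1, 0.9, 0.7]
opening: 0.5
gripper_force: 0.0
```

servo_tool(
  moves=[
    {"ax":0,"ay":0,"az":0,"tx":0,"ty":0,"tz":0,"claw":0},
    {"ax":0,"ay":0,"az":0,"tx":0,"ty":0,"tz":0,"claw":0},
  ],
)

```text
time: 16.35
position: [0.4897, 0.1466, 0.2667]
tool_rot: [-3.141, -0.001, -0.405]
contact_force: [0.2, -0.0, 0.2]
opening: 0.499
gripper_force: 0.0
```

Run:
```python
from h import *
p=viewer.capture("wrist");c=proj(p,[.549,.1152,.115],True);print(c)
im=p["frame"];u,v=np.clip(c,[80,60],[560,340]).astype(int)
print(u-80,v-60);save("w6",cv2.resize(im[v-60:v+60,u-80:u+80],(800,600),interpolation=cv2.INTER_CUBIC))
M=np.array([.549,.1152]);a=-.406;e=np.array([np.cos(a),np.sin(a)]);n=np.array([-e[1],e[0]])
for z in(.157,.162):
 for i in(1,-1):
  for j in(1,-1):print(z,((proj(p,[*(M+i*.025*e+j*.007*n),z],True)-[u-80,v-60])*5+2).round())
```

```text
[323.55586404 122.23422144]
243 62
0.157 [363. 146.]
0.157 [459. 147.]
0.157 [363. 481.]
0.157 [456. 481.]
0.162 [363. 144.]
0.162 [461. 145.]
0.162 [363. 486.]
0.162 [458. 486.]
```

View pics/w6.png

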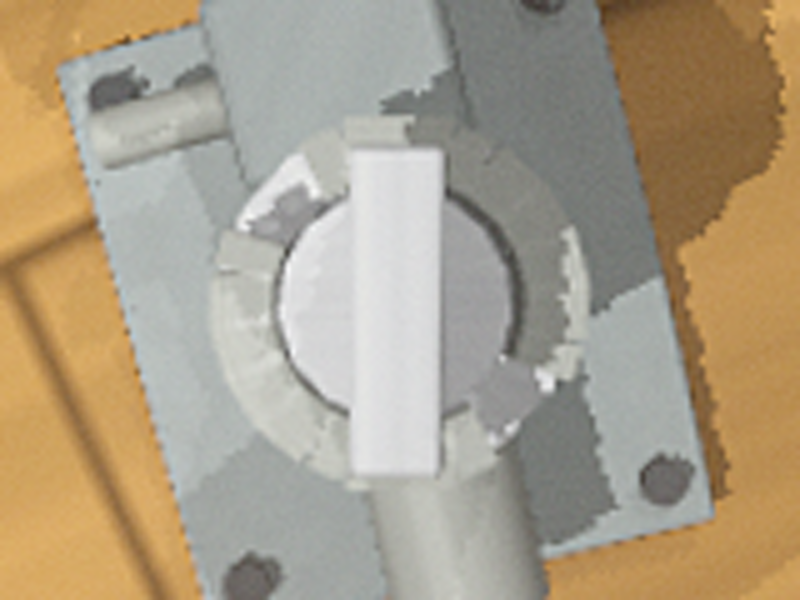

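The bar stands at (397,312), turned about 50° from the empty slots at (290,210) and (510,390), upright and centred. Its apparent length fits the locked height, not the unlocked one. Handing in.

```bash
python3 -c "
from h import *
print(job.close_job())"
```

```text
the job is handed in; nothing more can be done
None
```

The cap is in the grey extruder, locked at about 11 mm above the rim and released; the job is handed in at about 16.5 s, and `close_job()` returned no verdict.

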